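Set out the cleaning bottle and the parts jar at a watch repair stall

TASK

Take the tall bottle and the squat jar out of the leaning rack and stand them upright on the metal tray: the bottle wholly on the raised round pad, the jar down inside the low ring. Set each down gently, without dropping it or letting it fall over, let go, and leave the cone-shaped flask in the rack and everything else as it is.

Things in the scene. Friction and masses are not known exactly. Their poses are not given: they have to be found in the camera images.
- bottle: Tall capped amber glass bottle, the tallest of the three containers in the rack, 150 mm high. Origin at the centre of its foot (radius 28 mm); own z axis runs from foot to cap. Straight body 56 mm wide up to 95 mm, shoulder to a 32 mm neck at 115 mm, black cap 38 mm wide from 122 to 150 mm. 0.18 to 0.33 kg. At the start it leans in one of the rack's pockets, any of the three.
- jar: Squat capped amber glass jar, the shortest of the three, 80 mm high. Origin at the centre of its foot (radius 28 mm); own z axis runs from foot to cap. Straight body 56 mm wide up to 50 mm, black lid 55 mm wide from 54 to 80 mm. 0.14 to 0.26 kg. At the start it leans in one of the rack's pockets, any of the three.
- flask: Cone-shaped capped amber flask, 112 mm high, tapering from the foot to a 26 mm neck, black cap 32 mm wide from 90 to 112 mm; to be left in the rack. Origin at the centre of its foot (radius 28 mm); own z axis runs from foot to cap. At the start it leans in one of the rack's pockets, any of the three.
- rack: Fixed plywood rack, 280 mm along its y, pockets at y = -100, 0, 100 mm. Containers lean in it 0.45 rad (26 deg) from vertical, caps towards its -x (robot's) side, foot centres at x = 0, 32 mm up. They lie on a board reaching 55 mm along their axes from the foot, between fins 22 mm tall with 3 mm play: pull out along the axis over 30 mm before turning upright. Origin under its centre, on the table.
- tray: Fixed flat aluminium tray, 150 mm (its x) by 260 mm (its y), floor 4 mm above the table, 10 mm high rim. Origin under its centre, on the table. The pad and the ring stand on it about 130 mm apart along y, either one at either end.
- pad: Fixed round steel disc on the tray, 80 mm across, 12 mm high, flat top 16 mm above the table. Origin at the centre of its underside, 4 mm above the table; its z is up.
- ring: Fixed low steel ring on the tray, open at the top and bottom, inner diameter 66 mm, outer 78 mm, 12 mm high. Inside it is the bare tray floor, on which the jar stands. Origin at the centre of its underside, 4 mm above the table.
- watch_a: Bystander, leave alone: a loose strapless steel wristwatch head, 40 mm across, 10 mm thick, lying on the tray between pad and ring.
- watch_b: Bystander, leave alone: another loose steel watch head, 40 mm across, 10 mm thick, lying on the table on the robot's side.
- tin: Bystander, leave alone: round black tin with a pale lid, 76 mm across, 45 mm high, on the table on the robot's side.
- driver: Bystander, leave alone: screwdriver with black handle, 150 mm long, lying on the table between rack and tray; origin under its middle.
- loupe: Bystander, leave alone: black eyeglass loupe, 34 mm across, 30 mm high, standing on the table on the robot's side.
- case_block: Bystander, leave alone: wooden case-holding block 75 x 55 x 32 mm, on the table on the robot's side.

How it is judged:
By the outcome, as a careful person would: the job done as asked, in the order asked, and still so for the second after the job is handed in, with the robot touching nothing.
It also fails if it takes over 64 s, if anything falls off the work surface, if the arm or the gripper's body presses on something with over 40 N, if the wrist force passes 120 N, or if a joint passes its speed limit or range.

ROBOT

A 6-joint arm with a two-finger parallel gripper is mounted at the origin on the work surface. World frame = base frame: x ahead of the robot, y to its left, z up, the work surface at z = 0. Lengths are in m, angles in rad, forces in N, time in s.
With the tool pointing down it reaches from about 0.275 to 0.85 m from the base axis. Payload 5.2 kg.
Tool frame: the origin (TCP) lies at the very end of the fingers, on their centre line; the grasp point (between the pads) lies 19 mm behind it; z points along the fingers, y is the direction in which the jaws open and shut (so a half turn about z gives the same grasp; the last joint's range is limited). The gripper opens to 85 mm and grips with 20 to 120 N. Pads are 22 mm wide; open, the fingers measure 114 mm over their backs; the gripper's body (76 mm by 85 mm) begins 54 mm behind the grasp point. The pads swing forward as they close: fully open they stand 13 mm farther back than shut.
Start: joints at [1.127, 0.259, 1.535, -0, 1.348, -0.203], TCP at [0.131, 0.534, 0.231] pointing down, gripper open.
Joint ranges: [-3.14, 3.14], [-0.91, 2.08], [0.19, 2.58], [-1.22, 4.36], [0.22, 2.71], [-3.12, 3.12]. Speed limits (rad/s): [2.57, 2.57, 3.14, 3.14, 3.14, 3.14].

INTERFACE

Orientations are given as a 3x3 rotation matrix whose columns are the frame's x, y, z axes.
In Python, from bench import sensors, vision, env gives the robot as it stands.
- The arm moves only by the shell command python3 -m pendant 'ROWS' [FORCE]. ROWS is JSON, one flat list of numbers, 5 for each row, row after row: the opening, from 0 (shut) to 1 (fully open), then the shift along the tool's x, y, z in cm, then the turn about the tool's z in degrees. In form: [grip, tx, ty, tz, spin, grip, tx, ty, tz, spin, ...]. A call has 1 to 5 rows; each row is the pose to reach, as a shift and turn from the pose commanded when the call began, along the tool's axes at that moment; what a row does not reach only later rows make up. A row lasts 1/12 s, in which the tool goes at most 41.7 mm and 7.16 degrees, less where a joint would pass 70% of its speed; a pose out of reach is approached as far as the arm can. A call with a gripper value outside its range is refused whole. The fingers move at their own pace and stop on an object; FORCE is the grip in N (left out, the last holds). Time passes only in rows, so rows that repeat a pose let the fingers close. It gives the time, the measured TCP pose, the force and the opening at its end, in the units of the state.
- sensors.state(): the state, without advancing time (a new reading comes with each control period).
- vision.read_camera(name): name is "scene" or "top"; returns the picture (400x640x3 uint8, red, green, blue); there is no depth.
- vision.camera_info(name): a dict with "camera_matrix" (3x3 intrinsics, pixels), "rvec" (rotation vector, rad) and "tvec" (3), from world to camera coordinates, as OpenCV has them. Camera axes: x right, y down, z forward; pixel columns grow to the right and rows downward; lengths in m; the calibration is good to about 2 mm. A picture is of the moment at which its call begins. camera_info takes no time and is no camera call.
- env.finish_job(): hands the job in, once; it reports no verdict.
The state is a dict: "time": time; "qpos": joint angles; "qvel": joint speeds; "joint_torque": joint torques, N m; "tool_pos": TCP position; "tool_rot": TCP orientation; "ft_force": force on the tool from outside, world axes, zero at the start; "wrist_torque": the same for the moment, N m; "width": finger opening in m.
Only numpy, scipy, OpenCV 4.12 (cv2) and the standard library are available. Lean on these libraries where they do the work, as an engineer would, in place of code of your own. Each camera call takes 0.05 s, during which the arm holds its last target. There are 200 camera calls.

## Working session

There is one attempt and no reset: what is moved stays moved. The work goes in short steps, Python scripts to look and compute and a shell command to move; the robot and the scene stay as the last step left them, time stands still between calls to the robot, and variables do not carry over. Pictures are saved under pics/ and viewed, about 8 in all and at most 12, crops included, and the job is handed in when it is done.

```bash
ls; mkdir -p pics; python3 - <<'E'
from bench import sensors, vision
import cv2,numpy as np
s=sensors.state(); print(s['time'],s['tool_pos'],np.round(s['tool_rot'],3).tolist(),s['width'])
for n in('scene','top'):
    im=vision.read_camera(n); cv2.imwrite(f'pics/{n}0.png',im[:,:,::-1])
    i=vision.camera_info(n); print(n,i); R=cv2.Rodrigues(np.array(i['rvec']))[0]; print(-R.T@np.array(i['tvec']).ravel(), R)
E
```

```text
pics
0.0 [0.13092399 0.53363327 0.23047668] [[-0.971, 0.238, -0.001], [0.238, 0.971, -0.002], [0.0, -0.002, -1.0]] 0.08542301993341492
scene {'camera_matrix': array([[455.67196747,   0.        , 321.49309736],
       [  0.        , 455.67196747, 201.41222832],
       [  0.        ,   0.        ,   1.        ]]), 'rvec': array([ 1.48729673,  2.0344269 , -0.88514088]), 'tvec': array([ 0.14819383, -0.3042704 ,  1.38971765])}
[1.20844099 0.23408558 0.72851312] [[-0.30490602  0.95237539 -0.00366534]
 [ 0.65188528  0.2058943  -0.72983088]
 [-0.6943183  -0.22491921 -0.68361791]]
top {'camera_matrix': array([[484.74351934,   0.        , 319.24898382],
       [  0.        , 484.74351934, 193.4529142 ],
       [  0.        ,   0.        ,   1.        ]]), 'rvec': array([ 2.09413324, -2.15746351,  0.1914365 ]), 'tvec': array([0.01951112, 0.51536657, 0.94282095])}
[0.33761345 0.00546135 1.02023628] [[-0.02941828 -0.99955903 -0.00403845]
 [-0.98323104  0.0296647  -0.17993533]
 [ 0.17997579 -0.00132266 -0.98367015]]
```

View pics/scene0.png

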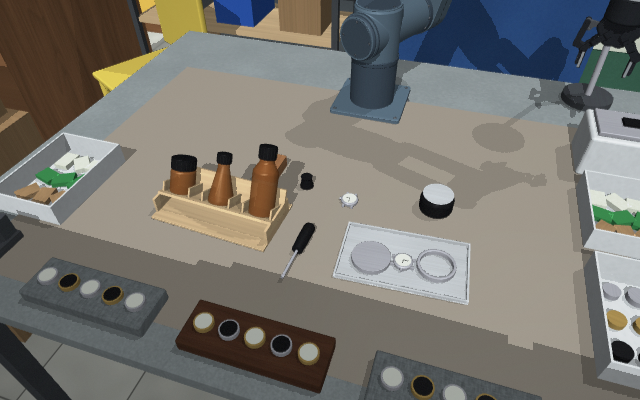

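View pics/top0.png

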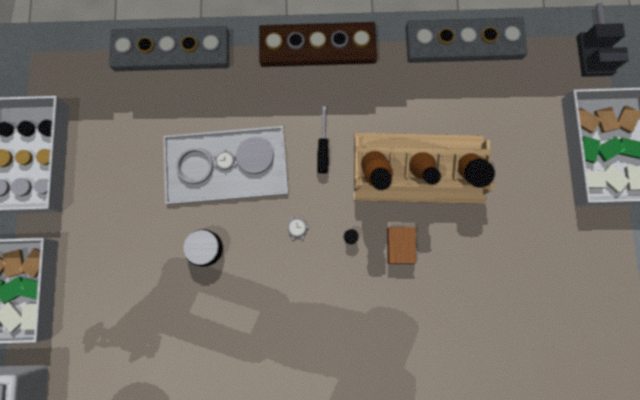

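Both views are clear. From the robot side the bottle is in the pocket nearest the driver (scene (265,180), top (378,170)), the flask is in the middle and the jar is at the far end (top (478,172)). The pad is at top (255,155) and the ring at top (195,166). Next I triangulate.

```bash
cat > h.py <<'E'
import cv2,numpy as np
from bench import sensors,vision
def cam(n):
    i=vision.camera_info(n); R=cv2.Rodrigues(np.array(i['rvec']))[0]
    return i['camera_matrix'],R,-R.T@np.ravel(i['tvec'])
def ray(n,uv):
    K,R,c=cam(n); d=R.T@np.linalg.inv(K)@[uv[0],uv[1],1]; return c,d/np.linalg.norm(d)
def plane(n,uv,z):
    c,d=ray(n,uv); return c+d*(z-c[2])/d[2]
def tri(a,b):
    c1,d1=ray('top',a); c2,d2=ray('scene',b)
    s=np.linalg.lstsq(np.c_[d1,-d2],c2-c1,rcond=None)[0]
    p,q=c1+s[0]*d1,c2+s[1]*d2; return (p+q)/2,np.linalg.norm(p-q)
def blobs(m,box,amin=30):
    x0,y0,x1,y1=box; w=np.zeros_like(m); w[y0:y1,x0:x1]=m[y0:y1,x0:x1]
    return [c for c in cv2.findContours(w,cv2.RETR_EXTERNAL,cv2.CHAIN_APPROX_NONE)[0] if cv2.contourArea(c)>amin]
def cen(c):
    m=cv2.moments(c); return m['m10']/m['m00'],m['m01']/m['m00']
E
python3 - <<'E'
from h import *
np.set_printoptions(precision=4,suppress=True)
t=cv2.imread('pics/top0.png');s=cv2.imread('pics/scene0.png')
mt=(t.max(2)<45).astype(np.uint8); ms=(s.max(2)<45).astype(np.uint8)
T=sorted([cen(c) for c in blobs(mt,(350,140,500,195))]);S=sorted([cen(c) for c in blobs(ms,(160,140,290,175))],reverse=True)
print(T,S)
# refine: ellipse of dark caps
for n,a,b in zip(('bottle','flask','jar'),T,S): print(n,*tri(a,b))
# rack outline in top (tan wood)
hsv=cv2.cvtColor(t,cv2.COLOR_BGR2HSV)
for p in [(420,138),(420,195),(300,300),(255,155),(215,190),(195,166),(180,152)]: print(p,hsv[p[1],p[0]])
g=cv2.cvtColor(t,cv2.COLOR_BGR2GRAY)
m=((hsv[...,1]>85)&(hsv[...,2]>110)).astype(np.uint8)
c=max(blobs(m,(340,120,505,215)),key=cv2.contourArea); r=cv2.minAreaRect(c); print('rack',r,[plane('top',p,.0)[:2] for p in cv2.boxPoints(r)])
mm=(hsv[...,1]<35).astype(np.uint8)
c=max(blobs(mm,(150,110,300,215)),key=cv2.contourArea); r=cv2.minAreaRect(c); print('tray',r,[plane('top',p,.01)[:2] for p in cv2.boxPoints(r)])
big=np.hstack([cv2.resize(t[115:215,150:300],None,fx=4,fy=4,interpolation=cv2.INTER_CUBIC)])
big=np.vstack([big[:300*1],]) if 0 else big
cv2.imwrite('pics/traycrop.png',big)
E
```

```text
[(380.18610679108343, 178.0990150336962), (430.7673107890499, 175.18599033816426), (478.6453377085042, 172.45228329231608)] [(267.7845117845117, 151.93804713804712), (224.0314253647587, 157.78226711560043), (183.5228475228475, 162.89033189033188)]
bottle [ 0.52   -0.1063  0.1583] 0.0018333290738260794
flask [ 0.5296 -0.2065  0.1268] 0.0008099503981494075
jar [ 0.5388 -0.3074  0.0959] 0.0010976343196194586
(420, 138) [ 17  94 168]
(420, 195) [ 16  96 143]
(300, 300) [ 18  35 145]
(255, 155) [113  14 150]
(215, 190) [125   9 176]
(195, 166) [107  10 172]
(180, 152) [107  11 168]
rack ((421.51446533203125, 167.89320373535156), (134.6046905517578, 67.26665496826172), 1.3639276027679443) [array([ 0.5081, -0.0684]), array([ 0.6571, -0.0782]), array([ 0.6408, -0.3715]), array([ 0.4925, -0.3544])]
tray ((226.62229919433594, 160.28274536132812), (92.15673828125, 146.74484252929688), 81.96428680419922) [array([0.6854, 0.3735]), array([0.7226, 0.0562]), array([0.5186, 0.0329]), array([0.484 , 0.3395])]
```

View pics/traycrop.png

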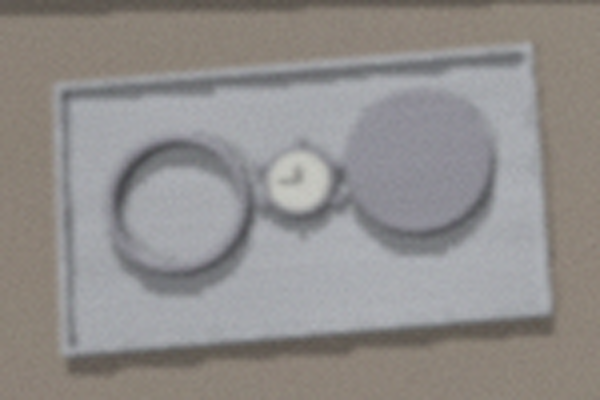

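```bash
python3 - <<'E'
from h import *
np.set_printoptions(precision=4,suppress=True)
t=cv2.imread('pics/top0.png')
g=cv2.cvtColor(t,cv2.COLOR_BGR2GRAY)
b=cv2.resize(g[115:215,150:300],None,fx=4,fy=4,interpolation=cv2.INTER_CUBIC)
for nm,x0,x1,r0,r1 in(('ring',80,270,56,78),('pad',320,530,66,82)):
    c=cv2.HoughCircles(b[60:320,x0:x1],cv2.HOUGH_GRADIENT_ALT,1.2,10,param1=120,param2=.6,minRadius=r0,maxRadius=r1)
    for q in ([] if c is None else c.reshape(-1,c.shape[-1])[:4]):
        uv=((q[0]+x0+.5)/4-.5+150,(q[1]+60+.5)/4-.5+115); print(nm,uv,q[2]/4,plane('top',uv,.016),plane('top',(uv[0]+q[2]/4,uv[1]),.016)[1]-plane('top',uv,.016)[1])
s=cv2.imread('pics/scene0.png'); g2=cv2.cvtColor(s,cv2.COLOR_BGR2GRAY)
b2=cv2.resize(g2[215:305,330:475],None,fx=4,fy=4,interpolation=cv2.INTER_CUBIC)
e=cv2.Canny(b2,40,100)
for c in sorted(cv2.findContours(e,cv2.RETR_LIST,cv2.CHAIN_APPROX_NONE)[0],key=len)[-14:]:
    (cx,cy),(a,d),ang=cv2.fitEllipse(c)
    if 100<max(a,d)<200 and min(a,d)>80:
        uv=((cx+.5)/4-.5+330,(cy+.5)/4-.5+215); print('scene',uv,a/4,d/4,plane('scene',uv,.016))
E
python3 -m pendant '[1,-2.8,-2.8,0,0, 1,-5.6,-5.6,0,0, 1,-8.4,-8.4,0,0, 1,-11.2,-11.2,0,0, 1,-14,-14,0,0]'
python3 -m pendant '[1,-2.8,-2.8,0,0, 1,-5.6,-5.6,0,0, 1,-8.4,-8.4,0,0, 1,-11.2,-11.2,0,0, 1,-14,-14,0,0]'
```

```text
ring (np.float32(193.325), np.float32(165.625)) 16.790564 [0.5897 0.2705 0.016 ] -0.03579327386905676
pad (np.float32(254.225), np.float32(154.825)) 18.497948 [0.6095 0.1406 0.016 ] -0.039554282282614955
pad (np.float32(253.625), np.float32(159.025)) 18.834885 [0.6003 0.142  0.016 ] -0.04021038080322879
scene (371.71432876586914, 255.42552947998047) 30.82268714904785 40.668785095214844 [0.6068 0.1457 0.016 ]
scene (363.32411193847656, 257.57885360717773) 25.669443130493164 31.65306854248047 [0.6174 0.1309 0.016 ]
scene (435.91302490234375, 266.41370010375977) 23.949670791625977 39.48699188232422 [0.596  0.2735 0.016 ]
scene (436.3533477783203, 264.03296661376953) 25.50198745727539 34.90935516357422 [0.5897 0.2735 0.016 ]
time: 0.52
tool_pos: [0.2338, 0.3631, 0.2309]
tool_rot: [[-0.971, 0.238, -0.0], [0.238, 0.971, -0.001], [0.0, -0.001, -1.0]]
ft_force: [1.8, 0.0, -0.1]
width: 0.0853
time: 0.93
tool_pos: [0.3365, 0.1937, 0.2313]
tool_rot: [[-0.971, 0.238, 0.0], [0.238, 0.971, 0.0], [-0.0, 0.0, -1.0]]
ft_force: [0.9, 0.9, 0.5]
width: 0.0859
```

```bash

python3 -m pendant '[1,-2.8,-2.8,0,0, 1,-5.6,-5.6,0,0, 1,-8.4,-8.4,0,0, 1,-11.2,-11.2,0,0, 1,-14,-14,0,0]' >/dev/null
python3 -m pendant '[1,-2.8,-2.8,0,-3, 1,-5.6,-5.6,0,-6, 1,-8.4,-8.4,0,-9, 1,-11.2,-11.2,0,-10.6, 1,-11.2,-11.2,0,-10.6]'
python3 - <<'E'
from h import *
for n in('top','scene'): cv2.imwrite(f'pics/{n}1.png',vision.read_camera(n)[:,:,::-1])
a=cv2.imread('pics/top1.png')[100:230,330:510];b=cv2.imread('pics/scene1.png')[60:260,140:320]
cv2.imwrite('pics/pair1.png',np.hstack([cv2.resize(a,(415,300)),cv2.resize(b,(360,300))]))
E
```

```text
time: 1.77
tool_pos: [0.5239, -0.1157, 0.2303]
tool_rot: [[-0.998, 0.059, 0.001], [0.059, 0.998, -0.003], [-0.001, -0.003, -1.0]]
ft_force: [0.2, -0.6, -0.4]
width: 0.0853
```

View pics/pair1.png

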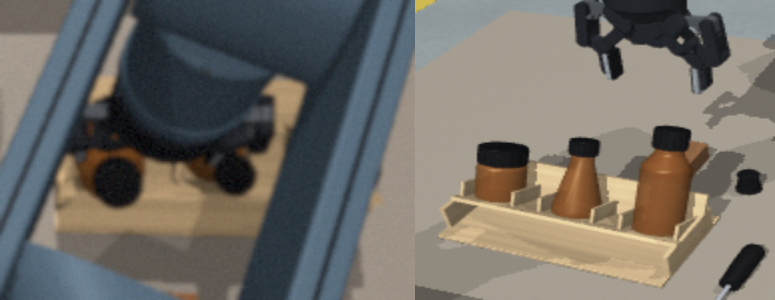

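The top view (left half) shows the arm now hiding part of the rack, with the bottle cap at crop (117,180). The scene half shows the open fingers above the rack at crop (610,60) and (700,75). The tool needs to go 1 cm along +y, then down.

```bash

python3 -m pendant '[1,0.1,0.95,0,0, 1,0.1,0.95,3,0, 1,0.1,0.95,6,0, 1,0.1,0.95,8.5,0, 1,0.1,0.95,9.6,0]' 30
python3 -m pendant '[1,0,0,0,0, 0.4,0,0,0,0, 0.2,0,0,0,0, 0,0,0,0,0, 0,0,0,0,0]' 30
python3 -m pendant '[0,0,0,0,0, 0,0,0,0,0, 0,0,0,0,0, 0,0,0,0,0]' 30
python3 - <<'E'
from h import *
cv2.imwrite('pics/scene2.png',cv2.resize(vision.read_camera('scene')[60:260,140:320,::-1],(540,600)))
E
```

```text
time: 2.28
tool_pos: [0.5176, -0.0964, 0.1324]
tool_rot: [[-0.999, 0.054, -0.005], [0.054, 0.999, 0.003], [0.005, 0.002, -1.0]]
ft_force: [-0.9, 0.8, 0.1]
width: 0.0853
time: 2.7
tool_pos: [0.5212, -0.0999, 0.1368]
tool_rot: [[-0.998, 0.055, 0.003], [0.055, 0.998, -0.001], [-0.003, -0.001, -1.0]]
ft_force: [-0.6, -0.5, 0.5]
width: 0.0388
time: 3.03
tool_pos: [0.5212, -0.1005, 0.1368]
tool_rot: [[-0.998, 0.056, 0.002], [0.056, 0.998, -0.001], [-0.002, -0.001, -1.0]]
ft_force: [-2.4, -0.1, 6.9]
width: 0.037
```

View pics/scene2.png

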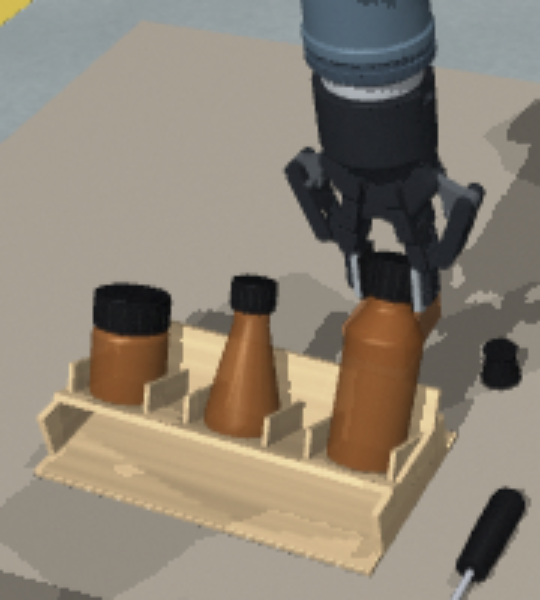

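The fingers hold the cap at a width of 37 mm. In the picture the cap sits between the pads at (385,275). Next I pull along the bottle's axis and look.

```bash

python3 -m pendant '[0,0.43,0,-0.9,0, 0,0.87,0,-1.8,0, 0,1.3,0,-2.7,0, 0,1.74,0,-3.6,0, 0,2.6,0,-5.4,0]' 30
python3 -m pendant '[0,0,0,-1.5,0, 0,0,0,-3,0, 0,0,0,-4,0, 0,0,0,-4,0]' 30
python3 - <<'E'
from h import *
cv2.imwrite('pics/scene3.png',cv2.resize(vision.read_camera('scene')[60:260,140:320,::-1],(540,600)))
E
```

```text
time: 3.5
tool_pos: [0.4934, -0.098, 0.189]
tool_rot: [[-0.998, 0.056, -0.002], [0.056, 0.998, 0.001], [0.002, 0.001, -1.0]]
ft_force: [1.0, 0.3, -2.9]
width: 0.0377
time: 3.83
tool_pos: [0.4952, -0.0988, 0.2321]
tool_rot: [[-0.998, 0.056, 0.004], [0.056, 0.998, -0.002], [-0.004, -0.002, -1.0]]
ft_force: [-0.0, -1.1, -2.3]
width: 0.0372
```

View pics/scene3.png

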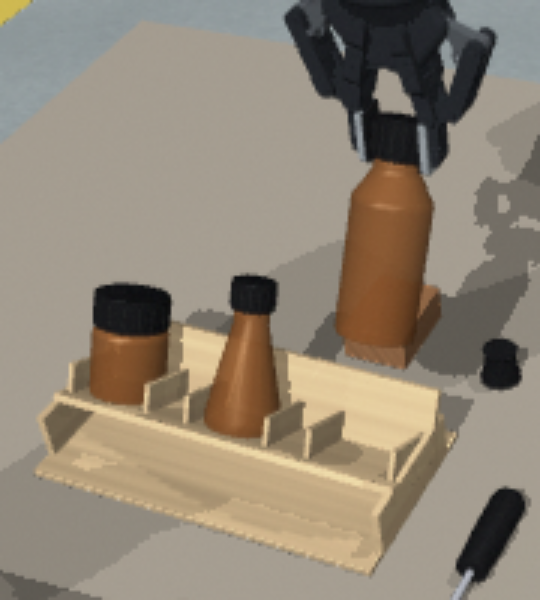

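```bash
cat >> h.py <<'E'
def tilt(uvfoot,y):
    c,d=ray('scene',uvfoot); p=c+d*(y-c[1])/d[1]; s=sensors.state(); g=np.array(s['tool_pos'])+[0,0,.019]
    v=g-p; print('foot',p.round(4),'grip',g.round(4),'len',np.linalg.norm(v).round(4),'tilt deg',np.degrees(np.arctan2(-v[0],v[2])).round(1))
E
python3 - <<'E'
from h import *
tilt((140+377/3,60+333/3),-.1)
s=cv2.imread('pics/scene3.png');hsv=cv2.cvtColor(s,cv2.COLOR_BGR2HSV)
print(hsv[250,390],hsv[330,400],hsv[300,435])
E
```

```text
foot [ 0.5499 -0.1     0.132 ] grip [ 0.4947 -0.0986  0.2495] len 0.1298 tilt deg 25.1
[ 13 159 136] [ 13 175 105] [ 13 127  76]
```

```bash

python3 -m pendant '[0,3.4,1.8,0,0, 0,6.8,3.6,0,0, 0,10.2,5.4,0,0, 0,13.6,7.2,0,0, 0,17,9,0,0]' 30 >/dev/null
python3 -m pendant '[0,0,0,3,0, 0,0,0,6,0, 0,0,0,9,0, 0,0,0,11,0, 0,0,0,11,0]' 25
python3 -m pendant '[0,0,0,0.3,0, 0,0,0,0.6,0, 0,0,0,0.9,0,0,0,0,0.9,0]' 20
python3 -m pendant '[0,0,0,0.1,0, 0,0,0,0.2,0, 0,0,0,0.3,0,0,0,0,0.3,0]' 20
python3 - <<'E'
from h import *
cv2.imwrite('pics/scene4f.png',vision.read_camera('scene')[:,:,::-1])
cv2.imwrite('pics/scene4.png',cv2.resize(cv2.imread('pics/scene4f.png')[20:220,250:450],(560,560)))
E
```

```text
time: 4.72
tool_pos: [0.3264, 0.002, 0.1162]
tool_rot: [[-0.998, 0.056, -0.007], [0.056, 0.998, 0.002], [0.007, 0.002, -1.0]]
ft_force: [-0.5, 0.7, -3.4]
width: 0.037
time: 5.05
tool_pos: [0.3325, -0.0, 0.1135]
tool_rot: [[-0.998, 0.056, 0.005], [0.056, 0.998, -0.002], [-0.005, -0.002, -1.0]]
ft_force: [-5.7, 1.5, 22.9]
width: 0.0368
time: 5.38
tool_pos: [0.3336, -0.0004, 0.1117]
tool_rot: [[-0.998, 0.055, 0.008], [0.055, 0.998, -0.003], [-0.008, -0.003, -1.0]]
ft_force: [-6.8, 1.5, 36.7]
width: 0.0372
```

View pics/scene4.png

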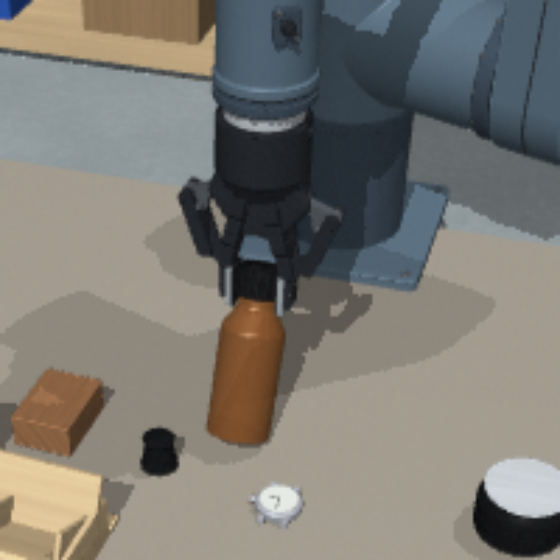

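The bottle's foot is on the bare table at crop (240,430), still leaning, with the loupe and watch clear of it. I ease the pressure and drag +x about the foot edge.

```bash

python3 -m pendant '[0,0,0,-0.2,0, 0,-0.7,0,-0.2,0, 0,-1.4,0,-0.3,0, 0,-2.1,0,-0.4,0, 0,-2.1,0,-0.4,0]' 20
python3 - <<'E'
from h import *
cv2.imwrite('pics/scene5f.png',vision.read_camera('scene')[:,:,::-1])
cv2.imwrite('pics/scene5.png',cv2.resize(cv2.imread('pics/scene5f.png')[100:200,300:400],(400,400)))
E
```

```text
time: 5.85
tool_pos: [0.3537, -0.001, 0.1137]
tool_rot: [[-0.998, 0.056, 0.005], [0.056, 0.998, -0.001], [-0.005, -0.001, -1.0]]
ft_force: [-3.8, 0.5, 12.3]
width: 0.0371
```

View pics/scene5.png

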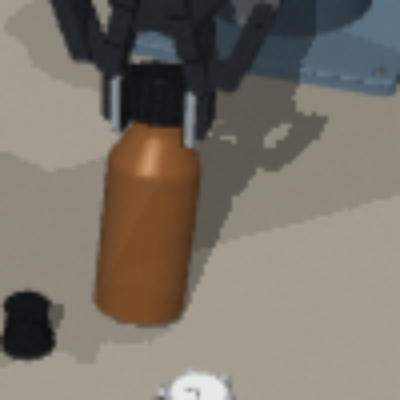

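The bottle is turning upright, with its foot at about crop (140,300), roughly where it was. I carry on.

```bash

python3 -m pendant '[0,-0.8,0,0,0, 0,-1.6,0,0,0, 0,-2.4,0,0,0, 0,-3.2,0,0.1,0, 0,-3.8,0,0.2,0]' 20
python3 -m pendant '[0,0,0,0,0, 0,0,0,0.2,0, 0,0,0,0.3,0]' 20
python3 - <<'E'
from h import *
cv2.imwrite('pics/scene6f.png',vision.read_camera('scene')[:,:,::-1])
s=cv2.imread('pics/scene6f.png')
cv2.imwrite('pics/scene6.png',cv2.resize(s[100:200,300:400],(400,400)))
E
```

```text
time: 6.32
tool_pos: [0.3907, -0.0027, 0.1106]
tool_rot: [[-0.998, 0.056, 0.003], [0.056, 0.998, -0.001], [-0.003, -0.0, -1.0]]
ft_force: [-3.3, 1.5, 20.3]
width: 0.037
time: 6.57
tool_pos: [0.393, -0.0031, 0.1102]
tool_rot: [[-0.998, 0.056, 0.008], [0.056, 0.998, -0.002], [-0.008, -0.001, -1.0]]
ft_force: [-7.0, 5.4, 44.9]
width: 0.037
```

View pics/scene6.png

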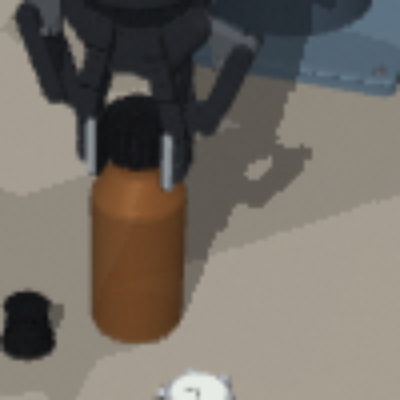

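The bottle is upright with its sides vertical in the crop, and the grip height of 129 mm fits. I relax the pressure, let it settle flat and regrip.

```bash

python3 -m pendant '[0,0,0,-0.5,0, 0,0,0,-0.5,0, 0.6,0,0,-0.5,0, 0.6,0,0,-0.5,0, 0.6,0,0,-0.5,0]' 20
python3 - <<'E'
from h import *
cv2.imwrite('pics/scene7f.png',vision.read_camera('scene')[:,:,::-1])
s=cv2.imread('pics/scene7f.png');h=cv2.cvtColor(s,cv2.COLOR_BGR2HSV)
m=((h[...,0]<20)&(h[...,1]>130)).astype(np.uint8)
c=max(blobs(m,(300,120,380,200)),key=cv2.contourArea);p=c[:,0]
for v in(158,164,170,176): r=p[p[:,1]==v][:,0]; print(v,r.min(),r.max(),(r.min()+r.max())/2)
v=p[:,1].max(); print('bottom',v,p[p[:,1]==v][:,0].mean())
K,R,cc=cam('scene')
f=plane('scene',(p[p[:,1]==v][:,0].mean(),v),0); g=cc[:2]-f[:2]; f[:2]-=.028*g/np.linalg.norm(g); print('foot centre',f)
for z in(0,.03,.06): q=K@(R@(np.array([f[0],f[1],z])-cc)); print(z,q[:2]/q[2])
E
python3 -m pendant '[0.3,0,0,0,0, 0,0,0,0,0, 0,0,0,0,0, 0,0,0,0,0, 0,0,0,0,0]' 40
```

```text
time: 7.03
tool_pos: [0.3886, -0.0024, 0.111]
tool_rot: [[-0.998, 0.056, -0.0], [0.056, 0.998, 0.0], [0.0, 0.0, -1.0]]
ft_force: [-0.3, 0.1, 0.4]
width: 0.051
158 324 345 334.5
164 324 345 334.5
170 324 345 334.5
176 324 345 334.5
bottom 184 334.0
foot centre [ 0.37327246 -0.00311297  0.        ]
0 [334.14764815 176.60730526]
0.03 [334.3361897  167.16709174]
0.06 [334.53182462 157.37171497]
time: 7.5
tool_pos: [0.3886, -0.0024, 0.1112]
tool_rot: [[-0.998, 0.056, -0.0], [0.056, 0.998, -0.0], [0.0, -0.0, -1.0]]
ft_force: [-0.4, -0.1, -0.4]
width: 0.037
```

The foot estimate (x≈0.374) and the grip (x=0.389) disagree by more than 1 cm. I open, rise clear and measure the cap directly.

```bash

python3 -m pendant '[0.7,0,0,0,0, 0.7,0,0,0,0, 0.7,0,0,-2,0, 0.7,0,0,-5,0, 0.7,0,0,-8,0]' 30
python3 -m pendant '[0.7,0,0,0,0, 0.7,0,0,0,0]'
python3 - <<'E'
from h import *
s=vision.read_camera('scene')[:,:,::-1].copy();t=vision.read_camera('top')[:,:,::-1].copy()
cv2.imwrite('pics/scene8f.png',s)
h=cv2.cvtColor(s,cv2.COLOR_BGR2HSV)
cv2.imwrite('pics/pair8.png',np.hstack([cv2.resize(s[80:200,280:400],(390,390),interpolation=cv2.INTER_CUBIC),cv2.resize(t[200:320,260:380],(390,390),interpolation=cv2.INTER_CUBIC)]))
m=(s.max(2)<50).astype(np.uint8)
for c in blobs(m,(315,115,355,160),20):
    p=c[:,0]; a=p.min(0),p.max(0); print(a)
col=s[:,334].max(1); print(list(zip(range(110,190),col[110:190])))
for v in(185,):
  for z in (0,): print(plane('scene',(334,v),z))
E
```

```text
time: 7.92
tool_pos: [0.3878, -0.002, 0.1917]
tool_rot: [[-0.998, 0.056, -0.003], [0.056, 0.998, 0.001], [0.003, 0.001, -1.0]]
ft_force: [1.5, -0.4, 1.0]
width: 0.0599
time: 8.08
tool_pos: [0.39, -0.0027, 0.1928]
tool_rot: [[-0.998, 0.056, 0.004], [0.056, 0.998, -0.001], [-0.004, -0.001, -1.0]]
ft_force: [-0.4, 0.5, 0.1]
width: 0.06
(array([327, 123], dtype=int32), array([343, 141], dtype=int32))
[(110, np.uint8(131)), (111, np.uint8(113)), (112, np.uint8(112)), (113, np.uint8(107)), (114, np.uint8(142)), (115, np.uint8(142)), (116, np.uint8(142)), (117, np.uint8(142)), (118, np.uint8(141)), (119, np.uint8(141)), (120, np.uint8(142)), (121, np.uint8(139)), (122, np.uint8(104)), (123, np.uint8(24)), (124, np.uint8(25)), (125, np.uint8(26)), (126, np.uint8(25)), (127, np.uint8(27)), (128, np.uint8(24)), (129, np.uint8(25)), (130, np.uint8(25)), (131, np.uint8(27)), (132, np.uint8(25)), (133, np.uint8(22)), (134, np.uint8(23)), (135, np.uint8(20)), (136, np.uint8(23)), (137, np.uint8(24)), (138, np.uint8(23)), (139, np.uint8(23)), (140, np.uint8(24)), (141, np.uint8(41)), (142, np.uint8
[... 376 characters left out ...]
08)), (160, np.uint8(108)), (161, np.uint8(108)), (162, np.uint8(107)), (163, np.uint8(107)), (164, np.uint8(111)), (165, np.uint8(111)), (166, np.uint8(109)), (167, np.uint8(109)), (168, np.uint8(111)), (169, np.uint8(111)), (170, np.uint8(111)), (171, np.uint8(110)), (172, np.uint8(107)), (173, np.uint8(108)), (174, np.uint8(107)), (175, np.uint8(107)), (176, np.uint8(107)), (177, np.uint8(106)), (178, np.uint8(106)), (179, np.uint8(106)), (180, np.uint8(107)), (181, np.uint8(107)), (182, np.uint8(104)), (183, np.uint8(105)), (184, np.uint8(107)), (185, np.uint8(130)), (186, np.uint8(144)), (187, np.uint8(164)), (188, np.uint8(164)), (189, np.uint8(162))]
[0.40376153 0.00559678 0.        ]
```

View pics/pair8.png

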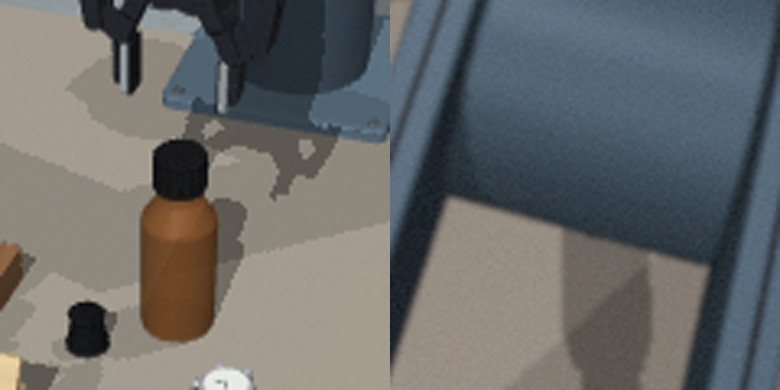

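The left half shows the bottle standing free on the table: cap top at crop (180,150), foot at (178,335). The top view is hidden by the arm. I work out x from three rims.

```bash
python3 - <<'E'
from h import *
u=np.array([.96,.28])*1
for v,z,r in((122.4,.15,-.019),(141.5,.122,.019),(184.9,0,.028)):
    f=plane('scene',(334.7,v),z)[:2]; g=cam('scene')[2][:2]-f; print(f-r*g/np.linalg.norm(g))
E
```

```text
[ 0.37926058 -0.00264061]
[ 0.37613744 -0.00265728]
[ 0.37594398 -0.00047905]
```

```bash

python3 -m pendant '[0.7,1.1,0,0,0, 0.7,1.1,0,2,0, 0.7,1.1,0,5,0, 0.7,1.1,0,8,0, 0.7,1.1,0,8,0]' 60
python3 -m pendant '[0.3,0,0,0,0, 0,0,0,0,0, 0,0,0,0,0, 0,0,0,0,0, 0,0,0,0,0]' 60
python3 -m pendant '[0,0,0,-1,0, 0,0,0,-3,0, 0,0,0,-6,0, 0,0,0,-8,0, 0,0,0,-8,0]' 60
python3 - <<'E'
from h import *
s=vision.read_camera('scene')[:,:,::-1].copy(); cv2.imwrite('pics/scene9f.png',s)
h=cv2.cvtColor(s,cv2.COLOR_BGR2HSV); m=((h[...,0]<20)&(h[...,1]>130)).astype(np.uint8)
c=max(blobs(m,(300,60,380,190)),key=cv2.contourArea);p=c[:,0];v=p[:,1].max();uv=(p[p[:,1]==v][:,0].mean(),v+.7)
f=plane('scene',uv,.08);g=cam('scene')[2][:2]-f[:2];print(uv,f[:2]-.028*g/np.linalg.norm(g))
E
```

```text
time: 8.6
tool_pos: [0.3722, -0.0002, 0.1064]
tool_rot: [[-0.998, 0.056, -0.011], [0.056, 0.998, 0.003], [0.011, 0.003, -1.0]]
ft_force: [-1.2, -0.1, -0.2]
width: 0.0594
time: 9.02
tool_pos: [0.3782, -0.0019, 0.1122]
tool_rot: [[-0.998, 0.056, 0.002], [0.056, 0.998, -0.0], [-0.002, -0.0, -1.0]]
ft_force: [0.4, 0.1, -2.1]
width: 0.0369
time: 9.43
tool_pos: [0.3804, -0.0025, 0.1956]
tool_rot: [[-0.998, 0.056, 0.008], [0.056, 0.998, -0.003], [-0.008, -0.002, -1.0]]
ft_force: [1.3, -0.2, -2.2]
width: 0.0366
(np.float64(334.0), np.float64(157.7)) [ 0.37289549 -0.00452776]
```

```bash

python3 -m pendant '[0,-1.4,1,0,0, 0,-4.1,2.9,0,0, 0,-6.9,4.9,0,0, 0,-9.7,6.9,0,0, 0,-12.5,8.9,0,0]' 60 >/dev/null
python3 -m pendant '[0,-2.8,2,0,0, 0,-5.5,3.9,0,0, 0,-8,5.7,0,0, 0,-9.6,6.8,0,0, 0,-9.6,6.8,0,0]'
python3 -m pendant '[0,0,0,0,0, 0,0,0,0,0]'
python3 - <<'E'
from h import *
s=vision.read_camera('scene')[:,:,::-1].copy(); cv2.imwrite('pics/scene10f.png',s)
cv2.imwrite('pics/top10f.png',vision.read_camera('top')[:,:,::-1])
h=cv2.cvtColor(s,cv2.COLOR_BGR2HSV); m=((h[...,0]<20)&(h[...,1]>130)).astype(np.uint8)
c=max(blobs(m,(320,100,440,270)),key=cv2.contourArea);p=c[:,0];v=p[:,1].max();uv=(p[p[:,1]==v][:,0].mean(),v+.7)
f=plane('scene',uv,.083);g=cam('scene')[2][:2]-f[:2];print(uv,f[:2]-.028*g/np.linalg.norm(g))
e=cv2.fitLine(np.array([[(r.min()+r.max())/2,y] for y in range(v-35,v-8) for r in [p[p[:,1]==y][:,0]]],np.float32),cv2.DIST_L2,0,.01,.01).ravel(); print('axis px slope',e[0]/e[1])
K,R,cc=cam('scene'); q=[(lambda w:w[:2]/w[2])(K@(R@(np.array([.608,.143,z])-cc))) for z in(.08,.16)]; d=q[1]-q[0]; print('vertical slope',d[0]/d[1],q)
E
```

```text
time: 10.32
tool_pos: [0.6092, 0.1448, 0.1887]
tool_rot: [[-0.999, 0.054, -0.001], [0.054, 0.999, 0.001], [0.001, 0.001, -1.0]]
ft_force: [-0.9, -1.2, -3.6]
width: 0.0369
time: 10.48
tool_pos: [0.6057, 0.1424, 0.1896]
tool_rot: [[-0.998, 0.056, -0.004], [0.056, 0.998, -0.001], [0.004, -0.001, -1.0]]
ft_force: [-0.0, -0.2, -3.3]
width: 0.0365
(np.float64(375.5), np.float64(244.7)) [0.60789806 0.15100776]
axis px slope -0.11302933
vertical slope -0.10715164189730146 [array([372.56295602, 234.07598862]), array([375.78241138, 204.03020209])]
```

```bash

python3 -m pendant '[0,0,0,1.5,0, 0,0,0,3,0, 0,0,0,4.5,0, 0,0,0,5.2,0, 0,0,0,5.5,0]'
python3 -m pendant '[0,0,0,0.2,0, 0,0,0,0.4,0, 0,0,0,0.4,0, 0,0,0,0.4,0]'
python3 -m pendant '[0,0,0,0.1,0, 0,0,0,0.2,0, 0,0,0,0.3,0, 0,0,0,0.3,0]'
```

```text
time: 11.0
tool_pos: [0.6057, 0.1421, 0.1351]
tool_rot: [[-0.998, 0.056, -0.003], [0.056, 0.998, -0.0], [0.003, -0.0, -1.0]]
ft_force: [0.0, -0.7, -3.1]
width: 0.0368
time: 11.33
tool_pos: [0.6075, 0.1427, 0.1331]
tool_rot: [[-0.998, 0.056, 0.001], [0.056, 0.998, 0.0], [-0.001, 0.0, -1.0]]
ft_force: [-0.4, -0.2, -3.1]
width: 0.0364
time: 11.67
tool_pos: [0.607, 0.1427, 0.1291]
tool_rot: [[-0.998, 0.056, -0.0], [0.056, 0.998, -0.0], [0.0, -0.0, -1.0]]
ft_force: [0.1, 0.0, -2.7]
width: 0.0368
```

```bash

python3 -m pendant '[0,0,0,0.1,0, 0,0,0,0.1,0, 0,0,0,0.2,0, 0,0,0,0.2,0]'
python3 - <<'E'
from h import *
s=vision.read_camera('scene')[:,:,::-1].copy(); cv2.imwrite('pics/scene11f.png',s)
t=vision.read_camera('top')[:,:,::-1].copy()
cv2.imwrite('pics/pair11.png',np.hstack([cv2.resize(s[140:310,330:480],(450,510),interpolation=cv2.INTER_CUBIC),cv2.resize(t[115:215,150:270],(340,283),interpolation=cv2.INTER_CUBIC)[:510] if 0 else cv2.resize(t[95:215,180:260],(340,510))]))
E
```

```text
time: 12.0
tool_pos: [0.6074, 0.1427, 0.1281]
tool_rot: [[-0.998, 0.056, 0.001], [0.056, 0.998, 0.0], [-0.001, 0.0, -1.0]]
ft_force: [-1.6, 0.5, 2.8]
width: 0.037
```

View pics/pair11.png

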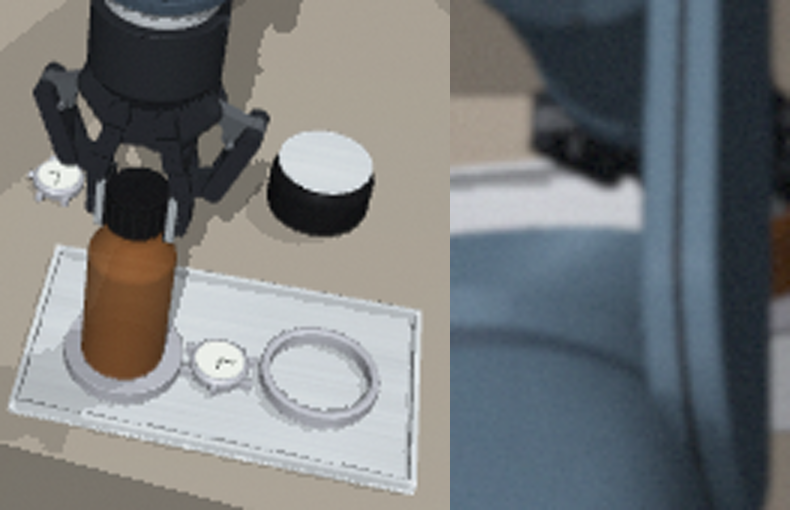

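The bottle stands in the middle of the pad, with the pad rim visible all round its foot at crop (125,370). The ring at (318,375) and the watch at (218,362) are untouched. I release and rise, then check the jar's position against its mask extents.

```bash

python3 -m pendant '[0.3,0,0,-0.1,0, 0.6,0,0,-0.1,0, 0.6,0,0,-0.1,0, 0.6,0,0,-0.1,0, 0.6,0,0,-1.5,0]' 30
python3 -m pendant '[0.6,0,0,-3,0, 0.6,0,0,-6,0, 0.6,0,0,-9,0, 0.6,0,0,-11,0, 0.6,0,0,-11,0]'
python3 - <<'E'
from h import *
t=cv2.imread('pics/top0.png');s=cv2.imread('pics/scene0.png')
a=np.arange(0,2*np.pi,.05)
X=np.array([.998,-.056,0]);Y=np.array([.056,.998,0]);Z=np.array([0,0,1.])
ax=-np.sin(.45)*X+np.cos(.45)*Z; e1=np.cos(.45)*X+np.sin(.45)*Z
def ext(n,foot,rs):
    K,R,c=cam(n); P=np.vstack([foot+h*ax+r*(np.cos(a)[:,None]*e1+np.sin(a)[:,None]*Y) for h,r in rs])
    q=(K@(R@(P-c).T)); q=(q[:2]/q[2]).T; return np.r_[q.min(0),q.max(0)]
for nm,f,rs,bt,bs in(('bottle',(.568,-.106,.032),[(122,19),(150,19)],(355,140,405,195),(255,140,290,175)),('jar',(.557,-.306,.032),[(54,27.5),(80,27.5)],(455,140,500,195),(160,140,205,175))):
  for n,im,b in(('top',t,bt),('scene',s,bs)):
    c=max(blobs((im.max(2)<45).astype(np.uint8),b),key=cv2.contourArea)[:,0]
    print(nm,n,'meas',np.r_[c.min(0)-.5,c.max(0)+.5],'pred',ext(n,np.array(f),np.array(rs)/1000).round(1))
K,R,c=cam('top'); print('mm/px top', 1000*(c[2]-.1)/K[0,0])
E
```

```text
time: 12.52
tool_pos: [0.6053, 0.1426, 0.1396]
tool_rot: [[-0.998, 0.056, -0.005], [0.056, 0.998, -0.0], [0.005, -0.001, -1.0]]
ft_force: [0.2, 0.0, -0.9]
width: 0.0513
time: 12.93
tool_pos: [0.6096, 0.1429, 0.2582]
tool_rot: [[-0.998, 0.056, 0.01], [0.056, 0.998, 0.001], [-0.01, 0.001, -1.0]]
ft_force: [1.3, 0.6, -0.2]
width: 0.0512
bottle top meas [369.5 167.5 390.5 188.5] pred [366.7 172.8 389.2 196.8]
bottle scene meas [258.5 143.5 277.5 160.5] pred [261.3 141.8 281.  159.6]
jar top meas [462.5 158.5 493.5 186.5] pred [460.8 163.3 493.2 193.8]
jar scene meas [170.5 154.5 196.5 171.5] pred [174.2 152.6 200.2 170.6]
mm/px top 1.8983983158115938
```

The measured cap extents match the first triangulation: the jar's foot is at about (0.569,−0.310), so its lid is at (0.540,−0.308,0.092). I go there, keeping the fingertips above the fins.

```bash

python3 -m pendant '[1,0.2,-2,0,0, 1,0.5,-5.5,0,0, 1,0.9,-9.3,0,0, 1,1.3,-13.1,0,0, 1,1.6,-16.9,0,0]' >/dev/null
python3 -m pendant '[1,0.4,-3.8,0,0, 1,0.7,-7.6,0,0, 1,1.1,-11.4,0,0, 1,1.4,-15.2,0,0, 1,1.8,-19,0,0]' >/dev/null
python3 -m pendant '[1,0.4,-3.8,0,0, 1,0.7,-7.6,0,0, 1,0.9,-9.5,0,0, 1,0.9,-9.5,0,0, 1,0.9,-9.5,0,0]'
python3 -m pendant '[1,0,0,0,0, 1,0,0,3,0, 1,0,0,6,0, 1,0,0,6,0]'
```

```text
time: 14.18
tool_pos: [0.5382, -0.3091, 0.2511]
tool_rot: [[-0.998, 0.058, -0.001], [0.058, 0.998, 0.002], [0.001, 0.001, -1.0]]
ft_force: [1.2, -0.3, 0.3]
width: 0.0854
time: 14.52
tool_pos: [0.5366, -0.3041, 0.1864]
tool_rot: [[-0.999, 0.054, -0.008], [0.054, 0.999, 0.007], [0.008, 0.007, -1.0]]
ft_force: [-0.2, 0.4, -0.1]
width: 0.085
```

```bash

python3 -m pendant '[1,0,0,3,0, 1,0,0,6,0, 1,0,0,8,0, 1,0,0,9,0, 1,0,0,9,0]' >/dev/null
python3 -m pendant '[1,0,0,0,0, 1,0,0,0,0]'
```

```text
time: 15.1
tool_pos: [0.5401, -0.3087, 0.1045]
tool_rot: [[-0.998, 0.055, 0.003], [0.055, 0.998, -0.002], [-0.003, -0.002, -1.0]]
ft_force: [0.0, 0.2, 0.4]
width: 0.0854
```

Good: (0.540,−0.309) as planned. Now down 2.5 cm and close.

```bash

python3 -m pendant '[1,0,0,1,0, 1,0,0,2,0, 1,0,0,2.5,0, 1,0,0,2.5,0, 1,0,0,2.5,0]' 30
python3 -m pendant '[0.6,0,0,0,0, 0.4,0,0,0,0, 0.2,0,0,0,0, 0,0,0,0,0, 0,0,0,0,0]' 30
python3 -m pendant '[0,0,0,0,0, 0,0,0,0,0, 0,0,0,0,0]' 30
```

```text
time: 15.52
tool_pos: [0.5384, -0.3079, 0.0766]
tool_rot: [[-0.998, 0.056, -0.001], [0.056, 0.998, 0.001], [0.001, 0.001, -1.0]]
ft_force: [-0.3, 0.6, 0.8]
width: 0.0851
time: 15.93
tool_pos: [0.5391, -0.3085, 0.078]
tool_rot: [[-0.998, 0.056, 0.001], [0.056, 0.998, -0.001], [-0.001, -0.001, -1.0]]
ft_force: [-1.8, 0.5, 3.9]
width: 0.0539
time: 16.18
tool_pos: [0.5391, -0.3085, 0.078]
tool_rot: [[-0.998, 0.056, 0.001], [0.056, 0.998, -0.001], [-0.001, -0.001, -1.0]]
ft_force: [-1.5, 0.2, 5.6]
width: 0.054
```

```bash

python3 -m pendant '[0,0.43,0,-0.9,0, 0,0.87,0,-1.8,0, 0,1.3,0,-2.7,0, 0,1.74,0,-3.6,0, 0,2.6,0,-5.4,0]' 30
python3 -m pendant '[0,0,0,-2,0, 0,0,0,-4,0, 0,0,0,-5,0, 0,0,0,-5,0, 0,0,0,-5,0]' 30
python3 - <<'E'
from h import *
s=vision.read_camera('scene')[:,:,::-1].copy(); cv2.imwrite('pics/scene12f.png',s)
h=cv2.cvtColor(s,cv2.COLOR_BGR2HSV); m=((h[...,0]<20)&(h[...,1]>130)).astype(np.uint8)
K,R,c=cam('scene')
for b in blobs(m,(140,60,300,240),60): print(cv2.boundingRect(b),cv2.contourArea(b))
g=np.array(sensors.state()['tool_pos'])+[0,0,.019]
for th in(0,25.8):
    a=np.radians(th); f=g-.065*np.array([-np.sin(a),0,np.cos(a)]); q=K@(R@(f-c)); print(th,'foot px',q[:2]/q[2])
E
```

```text
time: 16.6
tool_pos: [0.5119, -0.306, 0.1308]
tool_rot: [[-0.998, 0.056, -0.002], [0.056, 0.998, 0.002], [0.002, 0.002, -1.0]]
ft_force: [-0.7, -0.8, -2.9]
width: 0.0543
time: 17.02
tool_pos: [0.5125, -0.3067, 0.1816]
tool_rot: [[-0.998, 0.056, 0.0], [0.056, 0.998, -0.0], [-0.0, -0.0, -1.0]]
ft_force: [0.4, -0.6, -3.3]
width: 0.0539
(208, 164, 25, 42) 684.5
(254, 153, 32, 28) 408.5
(166, 123, 28, 28) 589.0
0 foot px [186.22393253 142.08165514]
25.8 foot px [178.93195054 146.96540806]
```

The jar is out and held, and the flask is still in its pocket. I raise it clear of the flask, move to the same free table spot and lower.

```bash

python3 -m pendant '[0,0.5,0,-2,0, 0,1,0,-4,0, 0,1.5,0,-6,0, 0,3.2,3,-6,0, 0,4.9,6,-6,0]' 30 >/dev/null
python3 -m pendant '[0,1.7,3.4,0,0, 0,3.4,6.8,0,0, 0,5.1,10.2,0,0, 0,6.8,13.6,0,0, 0,8.5,17,0,0]' >/dev/null
python3 -m pendant '[0,1.7,3.4,0,0, 0,3.5,6.8,0,0, 0,3.5,6.8,3,0, 0,3.5,6.8,7,0, 0,3.5,6.8,10,0]' >/dev/null
python3 -m pendant '[0,0,0,3,0, 0,0,0,6,0, 0,0,0,7,0, 0,0,0,7.5,0, 0,0,0,7.5,0]'
python3 -m pendant '[0,0,0,0,0, 0,0,0,0,0]' 25
```

```text
time: 18.73
tool_pos: [0.3591, 0.0007, 0.0647]
tool_rot: [[-0.998, 0.056, -0.004], [0.056, 0.998, 0.001], [0.005, 0.001, -1.0]]
ft_force: [0.3, -0.4, -2.1]
width: 0.0542
time: 18.9
tool_pos: [0.3615, -0.0, 0.067]
tool_rot: [[-0.998, 0.056, 0.001], [0.056, 0.998, -0.001], [-0.002, -0.0, -1.0]]
ft_force: [0.1, -0.3, -2.3]
width: 0.0542
```

```bash

python3 -m pendant '[0,0,0,0.3,0, 0,0,0,0.6,0, 0,0,0,0.7,0, 0,0,0,0.7,0]' 20
python3 -m pendant '[0,0,0,0.1,0, 0,0,0,0.2,0, 0,0,0,0.2,0, 0,0,0,0.2,0]' 20
python3 -m pendant '[0,0,0,0.1,0, 0,0,0,0.2,0, 0,0,0,0.2,0, 0,0,0,0.2,0]' 20
```

```text
time: 19.23
tool_pos: [0.3607, 0.0003, 0.0593]
tool_rot: [[-0.998, 0.056, 0.0], [0.056, 0.998, 0.0], [-0.0, 0.0, -1.0]]
ft_force: [-0.4, -1.0, -2.1]
width: 0.0539
time: 19.57
tool_pos: [0.3608, 0.0002, 0.0573]
tool_rot: [[-0.998, 0.056, -0.0], [0.056, 0.998, 0.0], [0.0, 0.0, -1.0]]
ft_force: [-0.0, -0.2, -2.5]
width: 0.0538
time: 19.9
tool_pos: [0.3617, 0.0001, 0.0565]
tool_rot: [[-0.998, 0.056, 0.002], [0.056, 0.998, -0.0], [-0.002, -0.0, -1.0]]
ft_force: [-2.1, 1.6, 14.6]
width: 0.0539
```

```bash

python3 -m pendant '[0,-0.6,0,-0.05,0, 0,-1.2,0,-0.05,0, 0,-1.8,0,0.05,0, 0,-2.4,0,0.15,0, 0,-3.0,0,0.3,0]' 20
python3 -m pendant '[0,-0.5,0,0.2,0, 0,-0.5,0,0.2,0, 0,-0.5,0,0.3,0, 0,-0.5,0,0.3,0]' 20
```

```text
time: 20.32
tool_pos: [0.3909, -0.0015, 0.0527]
tool_rot: [[-0.998, 0.056, -0.0], [0.056, 0.998, -0.0], [0.0, -0.0, -1.0]]
ft_force: [-1.9, 0.6, 4.9]
width: 0.054
time: 20.65
tool_pos: [0.3961, -0.0018, 0.0508]
tool_rot: [[-0.998, 0.055, 0.001], [0.055, 0.998, -0.0], [-0.001, -0.0, -1.0]]
ft_force: [-6.4, 1.2, 21.3]
width: 0.054
```

```bash

python3 -m pendant '[0,0,0,-0.2,0, 0,0,0,-0.2,0, 0.9,0,0,-0.2,0, 0.9,0,0,-0.2,0, 0.9,0,0,-0.2,0]' 20
python3 -m pendant '[0.9,0,0,0,0, 0.9,0,0,-2,0, 0.9,0,0,-5,0, 0.9,0,0,-8,0, 0.9,0,0,-8,0]'
python3 - <<'E'
from h import *
s=vision.read_camera('scene')[:,:,::-1].copy(); cv2.imwrite('pics/scene13f.png',s)
h=cv2.cvtColor(s,cv2.COLOR_BGR2HSV); m=((h[...,0]<20)&(h[...,1]>130)).astype(np.uint8)
b=max(blobs(m,(300,120,380,200)),key=cv2.contourArea)[:,0]; x0,x1=b[:,0].min(),b[:,0].max(); u=(x0+x1)/2
k=(s.max(2)<50).astype(np.uint8); l=max(blobs(k,(int(u)-17,b[:,1].min()-25,int(u)+18,b[:,1].min()+9)),key=cv2.contourArea)[:,0]
print('body',b.min(0),b.max(0),'lid',l.min(0),l.max(0)); print(s[:,int(u)].max(1)[125:190])
for v,z,r in((l[:,1].min()-.5,.08,-.0275),(l[:,1].max()+.5,.054,.0275),(b[:,1].max()+.7,0,.028)):
    f=plane('scene',(u,v),z)[:2]; g=cam('scene')[2][:2]-f; print(z,f-r*g/np.linalg.norm(g))
E
```

```text
time: 21.07
tool_pos: [0.3958, -0.0018, 0.0512]
tool_rot: [[-0.998, 0.056, -0.0], [0.056, 0.998, 0.0], [0.0, 0.0, -1.0]]
ft_force: [0.3, 0.8, -0.1]
width: 0.0768
time: 21.48
tool_pos: [0.3991, -0.0026, 0.1359]
tool_rot: [[-0.998, 0.056, 0.009], [0.056, 0.998, -0.003], [-0.009, -0.002, -1.0]]
ft_force: [1.9, 0.2, 0.9]
width: 0.0768
body [323 166] [344 187] lid [322 149] [345 169]
[115 116 116 115 116 115 116 116 115 116 115 116 114  95  95  95  95  95
  95  96 101 144 139  53  28  26  28  27  25  29  27  27  27  27  26  26
  25  25  21  24  22  21  25  22  27  76 176 128 111 110 109 109 110 109
 110 110 110 109 107 109 107 108 112 133 166]
0.08 [ 0.39246171 -0.00055402]
0.054 [ 0.38444089 -0.00192425]
0 [ 0.38671056 -0.00040218]
```

```bash

python3 -m pendant '[0.9,0.75,0.05,0,0, 0.9,0.75,0.05,2,0, 0.9,0.75,0.05,5,0, 0.9,0.75,0.05,8,0, 0.9,0.75,0.05,8,0]' 60 >/dev/null
python3 -m pendant '[0.9,0,0,0,0, 0.4,0,0,0,0, 0,0,0,0,0, 0,0,0,0,0, 0,0,0,0,0]' 60
python3 - <<'E'
from h import *
from scipy.optimize import least_squares
for n,c0 in(('top',(.59,.2715)),('scene',(.59,.2735))):
    im=vision.read_camera(n)[:,:,::-1].copy(); cv2.imwrite(f'pics/{n}14f.png',im)
    g=cv2.resize(cv2.cvtColor(im,cv2.COLOR_BGR2GRAY),None,fx=3,fy=3,interpolation=cv2.INTER_CUBIC)
    ed=cv2.Canny(cv2.GaussianBlur(g,(5,5),0),15,40); v,u=np.nonzero(ed)
    K,R,c=cam(n); d=R.T@np.linalg.inv(K)@np.array([(u+.5)/3-.5,(v+.5)/3-.5,np.ones(len(u))]); P=(c[:,None]+d*(.016-c[2])/d[2])[:2].T
    P=P[np.abs(np.linalg.norm(P-c0,axis=1)-.036)<.009]
    def res(q): e=np.linalg.norm(P-q,axis=1); return np.minimum(abs(e-.033),abs(e-.039))
    r=least_squares(res,c0,loss='soft_l1',f_scale=.0015); print(n,len(P),r.x,np.median(res(r.x)))
E
```

```text
time: 22.37
tool_pos: [0.3892, -0.0011, 0.0529]
tool_rot: [[-0.998, 0.056, 0.003], [0.056, 0.998, -0.001], [-0.003, -0.001, -1.0]]
ft_force: [-1.6, -0.0, 7.9]
width: 0.0529
top 762 [0.58686792 0.26753589] 0.0012081023990197504
scene 1290 [0.58870032 0.27304184] 0.0012564889125470796
```

```bash

python3 -m pendant '[0,0,0,-1,0, 0,0,0,-3,0, 0,0,0,-6,0, 0,0,0,-8,0, 0,0,0,-8,0]' 60 
python3 -m pendant '[0,-0.8,2.5,0,0, 0,-1.8,5.9,0,0, 0,-2.9,9.4,0,0, 0,-3.9,12.8,0,0, 0,-5,16.3,0,0]' >/dev/null
python3 -m pendant '[0,-1.1,3.5,0,0, 0,-2.1,6.9,0,0, 0,-3,10,0,0, 0,-3.4,11.4,0,0, 0,-5,11.5,0,0]' >/dev/null
python3 -m pendant '[0,-2.5,0.1,0,0, 0,-5,0.3,0,0, 0,-7,0.4,0,0, 0,-8.4,0.5,0,0, 0,-8.4,0.5,0,0]' >/dev/null
python3 -m pendant '[0,0,0,1.5,0, 0,0,0,3.5,0, 0,0,0,4.5,0, 0,0,0,4.5,0, 0,0,0,4.5,0]'
python3 - <<'E'
from h import *
s=vision.read_camera('scene')[:,:,::-1].copy(); cv2.imwrite('pics/scene15f.png',s)
h=cv2.cvtColor(s,cv2.COLOR_BGR2HSV); m=((h[...,0]<20)&(h[...,1]>130)).astype(np.uint8)
b=max(blobs(m,(405,150,475,290)),key=cv2.contourArea)[:,0]; print(b.min(0),b.max(0))
st=sensors.state(); p=st['tool_pos']; print(p)
K,R,c=cam('scene')
pr=lambda q:(lambda w:w[:2]/w[2])(K@(R@(np.array(q)-c)))
a=np.arange(0,6.3,.05); zf=p[2]-.0525
C=np.array([pr((p[0]+.028*np.cos(t),p[1]+.028*np.sin(t),z)) for t in a for z in(zf,zf+.05)]); print('pred body',C.min(0),C.max(0))
cv2.imwrite('pics/j15.png',cv2.resize(s[190:300,390:490],(600,660)[:2] if 0 else (540,594),interpolation=cv2.INTER_CUBIC))
E
```

```text
time: 22.88
tool_pos: [0.3914, -0.0016, 0.1358]
tool_rot: [[-0.998, 0.056, 0.009], [0.056, 0.998, -0.003], [-0.009, -0.002, -1.0]]
ft_force: [1.1, -0.4, -2.2]
width: 0.0535
time: 24.55
tool_pos: [0.5866, 0.2714, 0.0856]
tool_rot: [[-0.998, 0.056, -0.002], [0.056, 0.998, -0.001], [0.002, -0.001, -1.0]]
ft_force: [0.0, -0.4, -2.3]
width: 0.0528
[424 239] [455 267]
[0.58758443 0.27159292 0.08668637]
pred body [422.64827939 229.31503967] [456.67282712 268.38548382]
```

View pics/j15.png

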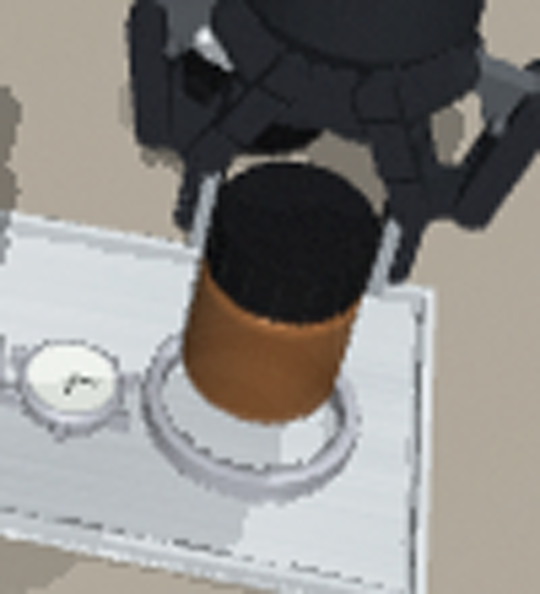

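The jar hangs upright with its foot (crop (262,420)) just behind and above the ring (ring's outer edges at crop x≈143 and x≈357, near rim v≈500). The bottle side and the watch are undisturbed. I compare the ring's expected extents.

```bash
python3 - <<'E'
from h import *
K,R,c=cam('scene'); a=np.arange(0,6.3,.02)
def ext(x,y,r,z):
    P=np.c_[x+r*np.cos(a),y+r*np.sin(a),0*a+z]; q=K@(R@(P-c).T); q=(q[:2]/q[2]).T; q=(q+.5-[390,190])*5.4; return q.min(0).round(),q.max(0).round()
for y in(.2676,.2716,.2746):
  for x in(.5875,.592):
    print(x,y,'outer top',ext(x,y,.039,.016),'inner top',ext(x,y,.033,.016),'outer bot',ext(x,y,.039,.004))
im=cv2.imread('pics/scene15f.png'); s=cv2.cvtColor(im,cv2.COLOR_BGR2GRAY)
print('row v=263',s[263,408:465].tolist()); print('col u=437',s[262:288,437].tolist())
E
```

```text
0.5875 0.2676 outer top (array([131., 314.]), array([345., 479.])) inner top (array([147., 326.]), array([329., 466.])) outer bot (array([127., 335.]), array([339., 500.]))
0.592 0.2676 outer top (array([129., 323.]), array([344., 489.])) inner top (array([145., 335.]), array([327., 475.])) outer bot (array([125., 344.]), array([338., 509.]))
0.5875 0.2716 outer top (array([142., 317.]), array([356., 482.])) inner top (array([158., 329.]), array([340., 469.])) outer bot (array([137., 337.]), array([350., 502.]))
0.592 0.2716 outer top (array([140., 325.]), array([355., 492.])) inner top (array([156., 338.]), array([338., 478.])) outer bot (array([135., 346.]), array([349., 512.]))
0.5875 0.2746 outer top (array([150., 319.]), array([365., 484.])) inner top (array([166., 331.]), array([348., 471.])) outer bot (array([145., 339.]), array([358., 504.]))
0.592 0.2746 outer top (array([148., 327.]), array([364., 494.])) inner top (array([164., 339.]), array([347., 480.])) outer bot (array([143., 348.]), array([357., 514.]))
row v=263 [222, 220, 192, 165, 140, 193, 193, 192, 138, 144, 167, 164, 188, 187, 189, 188, 190, 192, 192, 139, 86, 78, 81, 82, 83, 82, 83, 83, 84, 84, 84, 87, 87, 87, 86, 84, 85, 84, 82, 78, 83, 80, 78, 97, 101, 153, 189, 182, 213, 214, 213, 215, 215, 215, 215, 213, 212]
col u=437 [83, 84, 85, 84, 85, 103, 161, 189, 188, 191, 191, 194, 192, 194, 188, 150, 178, 177, 169, 167, 170, 194, 219, 219, 218, 219]
```

The ring sits at (0.588,0.272) in this view and the jar is within about 1.5 mm of it. Lowering.

```bash

python3 -m pendant '[0,-0.1,0,0.8,0, 0,-0.1,0,1.4,0, 0,-0.1,0,1.9,0, 0,-0.1,0,2.2,0, 0,-0.1,0,2.4,0]'
python3 -m pendant '[0,0,0,0.15,0, 0,0,0,0.3,0, 0,0,0,0.4,0, 0,0,0,0.4,0]'
python3 -m pendant '[0,0,0,0.1,0, 0,0,0,0.15,0, 0,0,0,0.15,0, 0,0,0,0.15,0]'
```

```text
time: 25.02
tool_pos: [0.5884, 0.2713, 0.0616]
tool_rot: [[-0.998, 0.056, -0.001], [0.056, 0.998, -0.0], [0.001, -0.0, -1.0]]
ft_force: [-0.1, -0.4, -1.8]
width: 0.0534
time: 25.35
tool_pos: [0.5887, 0.2714, 0.0582]
tool_rot: [[-0.998, 0.056, -0.0], [0.056, 0.998, -0.0], [0.0, -0.0, -1.0]]
ft_force: [-0.8, 0.7, -1.8]
width: 0.0535
time: 25.68
tool_pos: [0.5889, 0.2715, 0.057]
tool_rot: [[-0.998, 0.056, 0.0], [0.056, 0.998, 0.0], [-0.0, 0.0, -1.0]]
ft_force: [0.6, 0.2, -1.6]
width: 0.0533
```

The foot is already below the ring's top with no contact, so it is inside. I take the last millimetre.

```bash

python3 -m pendant '[0,0,0,0.1,0, 0,0,0,0.15,0, 0,0,0,0.15,0, 0,0,0,0.15,0]'
python3 -m pendant '[0,0,0,0.05,0, 0,0,0,0.05,0, 0,0,0,0.05,0]'
```

```text
time: 26.02
tool_pos: [0.5891, 0.2714, 0.057]
tool_rot: [[-0.998, 0.056, 0.001], [0.056, 0.998, 0.0], [-0.001, 0.0, -1.0]]
ft_force: [-2.7, -1.2, 7.6]
width: 0.0533
time: 26.27
tool_pos: [0.5892, 0.2714, 0.0569]
tool_rot: [[-0.998, 0.056, 0.002], [0.056, 0.998, 0.0], [-0.002, 0.0, -1.0]]
ft_force: [-4.9, -1.2, 9.4]
width: 0.0532
```

Contact at 0.057, the height expected for the tray floor. I release, rise clear and check.

```bash

python3 -m pendant '[0,0,0,-0.15,0, 0.3,0,0,-0.15,0, 0.8,0,0,-0.15,0, 0.8,0,0,-0.15,0, 0.8,0,0,-0.15,0]' 30
python3 -m pendant '[0.8,0,0,-1,0, 0.8,0,0,-3,0, 0.8,0,0,-6,0, 0.8,0,0,-9,0, 0.8,0,0,-12,0]'
python3 -m pendant '[0.8,3,0,-2,0, 0.8,6,0,-4,0, 0.8,10,0,-4,0, 0.8,13,0,-4,0, 0.8,13,0,-4,0]'
python3 -m pendant '[0.8,0,0,0,0, 0.8,0,0,0,0, 0.8,0,0,0,0]'
python3 - <<'E'
from h import *
s=vision.read_camera('scene')[:,:,::-1].copy(); cv2.imwrite('pics/scene16f.png',s)
K,R,c=cam('scene'); a=np.arange(0,6.3,.05)
h=cv2.cvtColor(s,cv2.COLOR_BGR2HSV); m=((h[...,0]<20)&(h[...,1]>130)).astype(np.uint8); k=(s.max(2)<50).astype(np.uint8)
def ext(x,y,rs):
    P=np.vstack([np.c_[x+r*np.cos(a),y+r*np.sin(a),0*a+z] for z,r in rs]); q=K@(R@(P-c).T); q=(q[:2]/q[2]).T; return q.min(0).round(1),q.max(0).round(1)
bb=lambda M,b:[(p[:,0].min(0)-.5,p[:,0].max(0)+.5) for p in [max(blobs(M,b),key=cv2.contourArea)]]
print('jar body',bb(m,(405,190,475,290)),ext(.588,.272,[(.004,.028),(.054,.028)]))
print('jar lid',bb(k,(405,190,475,265)),ext(.588,.272,[(.058,.0275),(.084,.0275)]))
print('bottle body',bb(m,(335,140,405,290)),ext(.607,.143,[(.016,.028),(.111,.028)]))
print('bottle cap',bb(k,(345,160,405,245)),ext(.607,.143,[(.138,.019),(.166,.019)]))
s0=cv2.imread('pics/scene0.png')
for n,b in(('watch_b',(335,185,362,212)),('driver',(275,215,320,285)),('watch_a',(392,250,412,272)),('loupe',(298,170,316,192)),('tin',(415,180,458,220)),('flask',(205,150,238,208))):
    d=np.abs(s[b[1]:b[3],b[0]:b[2]].astype(int)-s0[b[1]:b[3],b[0]:b[2]]).max(2); print(n,'changed',(d>50).mean().round(3))
E
```

```text
time: 26.68
tool_pos: [0.5888, 0.2715, 0.0561]
tool_rot: [[-0.998, 0.056, -0.0], [0.056, 0.998, 0.0], [0.0, 0.0, -1.0]]
ft_force: [0.1, 0.1, 0.5]
width: 0.0681
time: 27.1
tool_pos: [0.5885, 0.2714, 0.1781]
tool_rot: [[-0.998, 0.056, -0.0], [0.056, 0.998, -0.0], [0.0, -0.0, -1.0]]
ft_force: [0.1, 0.4, -0.5]
width: 0.0684
time: 27.52
tool_pos: [0.4532, 0.2791, 0.2175]
tool_rot: [[-0.999, 0.053, -0.003], [0.053, 0.999, 0.0], [0.003, 0.0, -1.0]]
ft_force: [-0.1, -0.8, -0.7]
width: 0.0681
time: 27.77
tool_pos: [0.4602, 0.2787, 0.2167]
tool_rot: [[-0.998, 0.056, 0.001], [0.056, 0.998, 0.0], [-0.001, 0.0, -1.0]]
ft_force: [0.3, 0.6, -0.9]
width: 0.0684
jar body [(array([421.5, 249.5]), array([452.5, 275.5]))] (array([420.6, 240. ]), array([453.7, 278.2]))
jar lid [(array([425.5, 230.5]), array([456.5, 260.5]))] (array([424.9, 229.8]), array([456.6, 260.5]))
bottle body [(array([356.5, 214.5]), array([388.5, 265.5]))] (array([356.6, 212.1]), array([388.8, 266. ]))
bottle cap [(array([364.5, 195.5]), array([386.5, 219.5]))] (array([364.7, 194.2]), array([386.7, 219.7]))
watch_b changed 0.0
driver changed 0.0
watch_a changed 0.0
loupe changed 0.0
tin changed 0.0
flask changed 0.037
```

Every extent matches the upright poses in place, and the bystanders are unchanged.

```bash
python3 -c "
from bench import env; print(env.finish_job())"
```

```text
the job is handed in; nothing more can be done
None
```

The bottle is standing on the raised pad and the jar is inside the low ring. Both are upright and released, and the job was handed in at about 28 s, with no verdict reported.

**How it was done:** The tool can only point down, so I could not tilt the containers with the arm. I drew each one out along its lean by its cap. I then pivoted it upright about its foot edge on a clear patch of table, let it settle, and regripped it centred before placing it, bottle first.

**Last checks**
- **Bottle:** its outline in the scene camera agrees within about 1.5 px with an upright bottle at (0.607, 0.143), except at the occluded shoulder edge. It touched down at the height expected for the pad top.
- **Jar:** the lid outline agrees within 1 px with an upright jar at the ring centre, (0.588, 0.272). The foot passed below the ring's top without contact and touched down at tray-floor height. The ring hides the lower edge of the body, so I could not check that in the image.
- **Bystanders:** both watches, the driver, loupe and tin show no change. About 4% of the pixels around the flask changed, which I took to be shadow and the missing neighbours; it is still in its pocket. The wooden block was not checked by number.

**Disagreements**
- The top camera put the ring about 4 to 5 mm off the scene camera in y. I used the scene camera, which fitted the ring outline.
- The bottle had slipped about 11 mm in the grip while being turned upright, and the jar about 8 mm. The regrip corrected both.
- While turning the bottle upright I pressed it on the table with up to 45 N at the wrist, more than intended. That went through the bottle rather than the gripper's body, and it is well under the 120 N wrist limit.

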